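Check the stop button of the shoe finishing machine and re-arm it

ROBOT

A 7-joint arm with a two-finger parallel gripper is mounted at the origin on the work surface. World frame = base frame: x ahead of the robot, y to its left, z up, the work surface at z = 0. Lengths are in m, angles in rad, forces in N, time in s.
With the tool pointing down it reaches from about 0.35 to 0.9 m from the base axis. Payload 7.2 kg.
Tool frame: the origin (TCP) lies at the very end of the fingers, on their centre line; the grasp point (between the pads) lies 19 mm behind it; z points along the fingers, y is the line along which they close (so a half turn about z gives the same grasp; the last joint's range is limited). The gripper opens to 88 mm and grips with 3 to 60 N. Pads are 20 mm wide; open, the fingers measure 115 mm over their backs; the gripper's body (75 mm by 178 mm) begins 61 mm behind the grasp point.
Start: joints at [-1.237, 0.411, -0.013, 1.596, 0.006, 1.134, -0.082], TCP at [0.244, 0.575, 0.223] pointing down, gripper open.
Joint ranges: [-2.95, 2.95], [-0.29, 1.99], [-1.47, 1.44], [0.14, 2.54], [-1.03, 4.17], [0.13, 1.85], [-2.86, 2.86]. Speed limits (rad/s): [2.39, 2.39, 3.01, 3.01, 3.14, 3.14, 3.14].

INTERFACE

Orientations are given as a 3x3 rotation matrix whose columns are the frame's x, y, z axes.
In Python, from cell import monitor, cams, job_done gives the robot as it stands. The module is installed in compiled form; this text tells all that it offers.
- The arm moves only by the tool drive_tool, never from a script. Its argument "steps" is text: rows parted by semicolons, each of 7 numbers parted by spaces: the finger opening in m, from 0 to 0.0878, then the shift along the tool's x, y, z in m, then the turn, a rotation vector about the tool's x, y, z in rad. A call has 1 to 10 rows; each row is the pose to reach, as a shift and turn from the pose commanded when the call began, along the tool's axes at that moment; what a row does not reach only later rows make up. A row lasts 1/8 s, in which the tool goes at most 62.5 mm and 10.7 degrees, less where a joint would pass 70% of its speed; a pose out of reach is approached as far as the arm can. A call with a gripper value outside its range is refused whole. The fingers move at their own pace and stop on an object; "squeeze" is the grip in N (left out, the last holds). Time passes only in rows, so rows that repeat a pose let the fingers close. It gives the time, the measured TCP pose, the force, the opening and the grip force at its end, in the units of the state.
- monitor.get_obs(): the state, without advancing time (a new reading comes with each control period).
- cams.grab_frame(name): name is "side" or "top"; returns a dict with "color" (384x512x3 uint8, red, green, blue), "mtx" (3x3 intrinsics, pixels), "rvec" (rotation vector, rad) and "tvec" (3), from world to camera coordinates, as OpenCV has them. Camera axes: x right, y down, z forward; pixel columns grow to the right and rows downward; lengths in m; the calibration is good to about 2 mm. A picture is of the moment at which its call begins. There is no depth.
- job_done(): hands the job in; it is judged then, once.
The state is a dict: "t": time; "joints": joint angles; "qd": joint speeds; "tau": joint torques, N m; "eef_pos": TCP position; "tool_rot": TCP orientation; "wrist_force": force on the tool from outside, world axes, zero at the start; "torque": the same for the moment, N m; "finger_gap": finger opening in m; "gripper_force": force on a finger pad.
Only numpy, scipy, OpenCV 4.12 (cv2) and the standard library are available. Lean on these libraries where they do the work, as an engineer would, in place of code of your own. Each camera call takes 0.05 s, during which the arm holds its last target. There are 200 camera calls.

TASK

Do the morning stop check on the shoe finishing machine: push the big three-lobed mushroom stop button on its control box right down until it latches and take the fingers off it; then push one of its lobes round clockwise (seen from above) until the button springs back out, never taking the button between the fingers. Last, press the flat round reset button beside it fully in and let it come out again. Leave everything else on the bench where it stands.

Things in the scene. Friction and masses are not known exactly. Their poses are not given: they have to be found in the camera images.
- machine: the fixed shoe finishing machine: cast bed 280 x 660 x 22 mm (its x, y, z); on it the control box at the +y end, and from the middle to the -y end a motor with sanding drum and brush, up to 216 mm high (motor's end 95 mm to the -y side of the reset button's axis). Origin at the centre of the bed's underside; front looks to its -x
- box_lid (a point): centre of the control box's flat, level lid, 92 mm above the table, 146 x 221 mm (machine's x, y). In the machine's frame it is at (-0.03, 0.2025), the stop button's axis at (-0.03, 0.250), the reset button's at (-0.03, 0.145), and a small fixed domed pilot lamp, 13 mm high, at (0.022, 0.145)
- stop_push (a joint): how far the stop button is pushed down, m: 0 = out, about 0.0055 = latched (stays there by itself), 0.008 = hard stop. Pushed past about 5 mm it snaps into its latch; the push takes 5 N at first and 8 to 9 N near the latch
- stop_twist (a joint): how far the stop button's cap is turned clockwise seen from above, rad: 0 to 1.0 (hard stop); a spring turns it back to 0 when let go. Latched, it is freed at 0.3 to 0.45 and springs up about 6 mm; turning needs 2 to 5 N sideways on a lobe. Pushed sideways much harder, friction can keep it down until the push eases
- stop_top (a point): top of the stop button's cap, on its upright axis, 42 mm above the lid when out; moves down and turns with the cap; axes as the machine's when not turned. The cap is a low dome 43 mm across, its edge 9 mm below its top, with three round upright lobes on its rim. Below it is a fixed collar 36 mm across, 10 mm high
- stop_lobe (a point): top centre of the lobe that points to the machine's front (-x) when the cap is not turned; goes round with the cap. Lobes: three, 120 degrees apart, each 16 mm wide with a round end, 13 mm tall, the round end centred 26 mm from the axis (68 mm over all), tops 8 mm below the dome's top, undersides 21 mm above the lid when out, 15.5 mm when latched
- reset (a joint): how far the reset button is pushed in, m: 0 = out, 0.006 = fully in; it springs back when let go. About 5 N to push fully in
- reset_top (a point): centre of the reset button's flat round top, 28 mm in diameter, 22 mm above the lid when out (its fixed surround is 44 mm across and 12 mm high)
- polish_tin: round flat polish tin, 70 mm across, 25 mm high, lying on the machine's bed behind the control box; origin at the centre of its underside. Not part of the job: leave it
- heel: black rubber heel piece, about 60 x 58 mm, 18 mm thick, lying on the bed before the motor; origin at the centre of its underside. Not part of the job: leave it
- brush: wooden shoe brush, 155 x 48 x 42 mm, bristles down, on the table before the control box; origin at the centre of its underside. Not part of the job: leave it
- glue_jar: round jar, 62 mm across, 85 mm high, standing on the table left of the machine; origin at the centre of its underside. Not part of the job: leave it
- spray: slim spray bottle, 44 mm across, 150 mm high, standing on the table left of the machine, farther back; origin at the centre of its underside. Not part of the job: leave it
- hammer: hammer lying on the table left of the machine; origin at its middle, on the underside. Not part of the job: leave it

How it is judged:
By the outcome, as a careful person would: the job done as asked, in the order asked, and still so for the second after the job is handed in, with the robot touching nothing.
It also fails if it takes over 48 s, if anything falls off the work surface, if the arm or the gripper's body presses on something with over 40 N, if the wrist force passes 120 N, or if a joint passes its speed limit or range.

## Working session

There is one attempt and no reset: what is moved stays moved. The work goes in short steps, Python scripts to look and compute and a tool call to move; the robot and the scene stay as the last step left them, time stands still between calls to the robot, and variables do not carry over. Pictures are saved under pics/ and viewed, at most 10 in all, crops included, and the job is handed in when it is done.

Besides the shell and the picture viewer there is one more tool, called after "Call:" in YAML: its name, and indented under it one key for each argument. drive_tool: Moves the arm, as the interface text tells. Its arguments: {"type":"object","properties":{"steps":{"type":"string"},"squeeze":{"type":"number"}},"required":["steps"]}

```bash
mkdir -p pics; cat > h.py <<'E'
import numpy as np, cv2
from cell import monitor, cams
def grab(n,f):
    d=cams.grab_frame(n); cv2.imwrite('pics/'+f,cv2.cvtColor(d['color'],cv2.COLOR_RGB2BGR)); return d
def ray(d,u,v):
    R=cv2.Rodrigues(np.array(d['rvec'],float))[0]; t=np.array(d['tvec'],float).ravel()
    return -R.T@t, R.T@np.linalg.inv(d['mtx'])@np.array([u,v,1.])
def onz(d,u,v,z):
    c,r=ray(d,u,v); return c+r*(z-c[2])/r[2]
def proj(d,p):
    return cv2.projectPoints(np.array(p,float).reshape(-1,1,3),np.array(d['rvec'],float),np.array(d['tvec'],float),np.array(d['mtx'],float),None)[0].reshape(-1,2)
E
python3 - <<'E'
from h import *
import pickle
D={n:grab(n,n+'0.png') for n in('side','top')}
pickle.dump(D,open('d0.pkl','wb'))
for n in D: print(n,ray(D[n],256,192)); cv2.imwrite(f'pics/{n}0.png',cv2.resize(cv2.imread(f'pics/{n}0.png'),(768,576)))
o=monitor.get_obs();print(o['t'],o['eef_pos'],o['tool_rot'],o['wrist_force'],o['finger_gap'])
E
```

```text
side (array([ 0.25513157, -0.59429696,  0.7993277 ]), array([ 0.35469967,  0.65976482, -0.66275703]))
top (array([0.42143159, 0.07991794, 1.30892241]), array([ 0.12964116, -0.02463435, -0.99150668]))
0.1 [0.24428003 0.57480623 0.22188846] [[-9.20376254e-01  3.91033703e-01 -4.39633444e-04]
 [ 3.91033932e-01  9.20375286e-01 -1.34024201e-03]
 [-1.19452040e-04 -1.40543852e-03 -9.99999005e-01]] [0.20728722 0.64066018 0.57981429] 0.08769928098054038
```

View pics/top0.png

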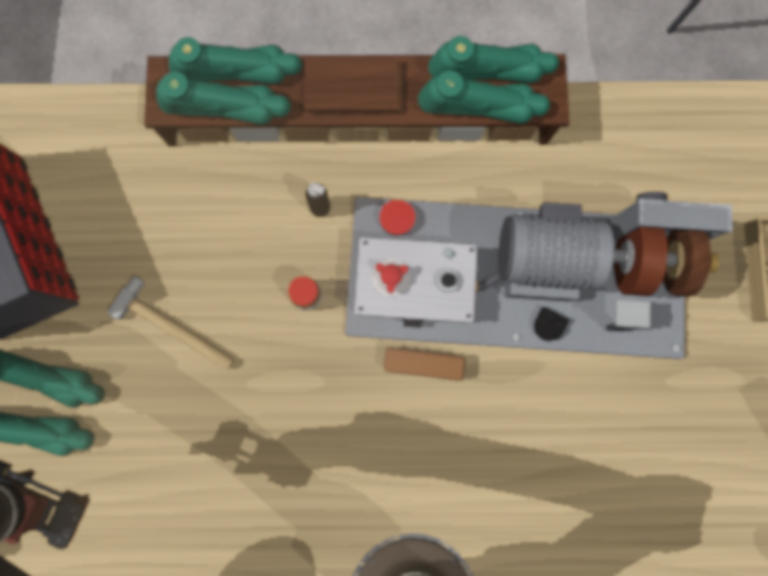

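View pics/side0.png

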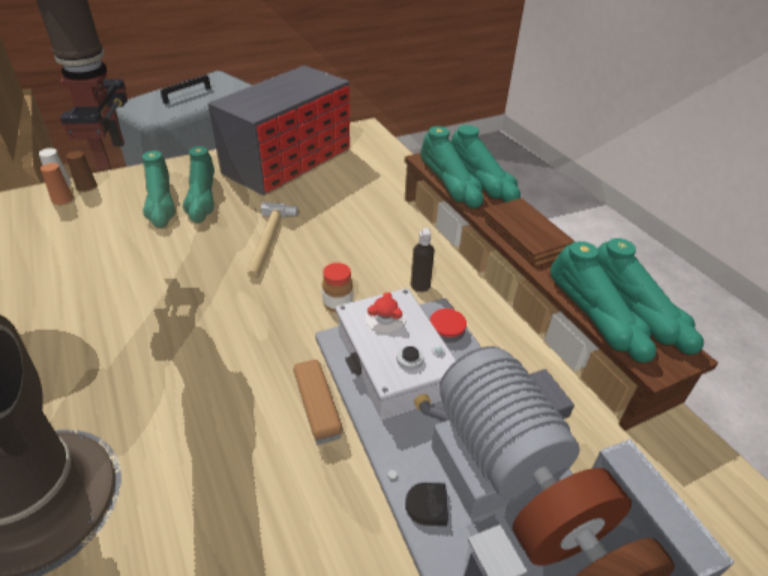

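The top view (768 px scale) shows the lid at about (356–477, 238–321), the red stop cap at (391,277) and the dark reset at (448,280). The tin is at (397,217), the brush at (425,363) and the jar at (303,291). In the side view the cap is at (385,307) and the reset at (410,354).

```bash
python3 - <<'E'
from h import *
import pickle
D=pickle.load(open('d0.pkl','rb'))
def blob(d,mask,c,r=18):
    m=np.zeros(mask.shape,np.uint8); cv2.circle(m,c,r,1,-1); m=m&mask.astype(np.uint8)
    n,l,s,ce=cv2.connectedComponentsWithStats(m); i=1+np.argmax(s[1:,4]); return ce[i],s[i],(l==i)
for n,cs,cr in(('top',(261,185),(299,187)),('side',(256,204),(273,236))):
    d=D[n]; c=d['color'].astype(int)
    red=(c[...,0]>130)&(c[...,0]>c[...,1]*2); dark=c.max(2)<75
    a=blob(d,red,cs); b=blob(d,dark,cr,9)
    print(n,a[0],a[1],b[0],b[1]); print(' stop',onz(d,*a[0],.124),'reset',onz(d,*b[0],.114))
    if n=='top':
        k=cv2.findContours(a[2].astype(np.uint8),0,1)[0][0]; print(' tri',[onz(d,*p[0],.126).round(4) for p in cv2.minEnclosingTriangle(k.astype(np.float32))[1]])
d=D['top'];cs=[(360,238),(477,245),(474,321),(356,315)]
P=[onz(d,u/1.5,v/1.5,.092) for u,v in cs];print(np.round(P,4),np.mean(P,0))
im=cv2.cvtColor(d['color'],cv2.COLOR_RGB2BGR)[150:225,225:330];cv2.imwrite('pics/crop.png',cv2.resize(im,None,fx=7,fy=7,interpolation=cv2.INTER_CUBIC))
E
```

```text
top [260.71910112 182.91573034] [252 177  19  17 178] [298.71111111 186.13333333] [295 183   8   7  45]
 stop [0.60115611 0.03743209 0.124     ] reset [ 0.59314569 -0.06678454  0.114     ]
 tri [array([0.5679, 0.041 , 0.126 ]), array([0.6169, 0.0055, 0.126 ]), array([0.6173, 0.0653, 0.126 ])]
side [256.88       204.42222222] [246 195  22  17 225] [273.5        235.56410256] [269 231  10  10  78]
 stop [0.59678164 0.03366428 0.124     ] reset [ 0.5888533  -0.07172571  0.114     ]
[[ 0.6753  0.0938  0.092 ]
 [ 0.6606 -0.1251  0.092 ]
 [ 0.5183 -0.1155  0.092 ]
 [ 0.5307  0.1017  0.092 ]] [ 0.59621281 -0.01127863  0.092     ]
```

View pics/crop.png

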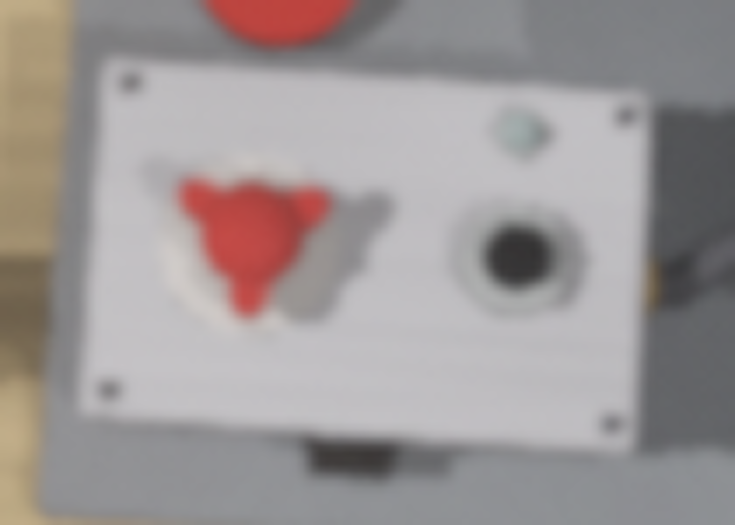

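Call:
drive_tool:
  steps: "0 -0.05 -0.033 0 0 0 0.12; 0 -0.103 -0.068 0 0 0 0.25; 0 -0.155 -0.103 0 0 0 0.38; 0 -0.207 -0.138 0 0 0 0.5; 0 -0.26 -0.173 0 0 0 0.62; 0 -0.312 -0.208 0 0 0 0.75; 0 -0.364 -0.243 0 0 0 0.87; 0 -0.416 -0.278 0 0 0 1; 0 -0.468 -0.313 0 0 0 1.12; 0 -0.5 -0.334 0 0 0 1.242"
  squeeze: 10

```text
t: 1.35
eef_pos: [0.5749, 0.0691, 0.2225]
tool_rot: [[0.08, 0.997, 0.0], [0.997, -0.08, -0.001], [-0.001, 0.0, -1.0]]
wrist_force: [0.3, 0.9, 0.0]
finger_gap: 0.0006
gripper_force: 0.0
```

```bash
python3 - <<'E'
from h import *
o=monitor.get_obs();print(o['t'],o['eef_pos'],o['tool_rot'].round(4) if hasattr(o['tool_rot'],'round') else o['tool_rot'],o['wrist_force'],o['finger_gap'],o['joints'])
R=np.array(o['tool_rot']);p=np.array(o['eef_pos'])
for t in([.599,.036,.142],[.599,.036,.134]):print(R.T@(np.array(t)-p))
E
```

```text
1.35 [0.57493731 0.06905066 0.22252013] [[ 7.950e-02  9.968e-01  1.000e-04]
 [ 9.968e-01 -7.950e-02 -8.000e-04]
 [-8.000e-04  1.000e-04 -1.000e+00]] [0.29069348 0.90603517 0.04793283] 0.000615526256796072 [-0.56132942  0.34982913  0.4672123   1.73617945 -0.17343194  1.09673167
 -0.11855205]
[-0.0309653   0.02660473  0.08054929]
[-0.0309586   0.02660377  0.08854929]
```

Call:
drive_tool:
  steps: "0 -0.02 0.015 0.02 0 0 0; 0 -0.031 0.0266 0.05 0 0 0; 0 -0.031 0.0266 0.072 0 0 0; 0 -0.031 0.0266 0.072 0 0 0"

```text
t: 1.85
eef_pos: [0.5969, 0.0392, 0.1487]
tool_rot: [[0.073, 0.997, -0.004], [0.997, -0.073, -0.001], [-0.001, -0.004, -1.0]]
wrist_force: [-0.4, -0.6, 0.7]
finger_gap: 0.0003
gripper_force: 0.0
```

```bash
python3 - <<'E'
from h import *
d=grab('side','s1.png');im=cv2.imread('pics/s1.png')
o=monitor.get_obs();p=np.array(o['eef_pos']);print(p,proj(d,[p,[.599,.036,.134]]))
u,v=209,140
cv2.imwrite('pics/s1c.png',cv2.resize(im[v:v+120,u:u+120],None,fx=5,fy=5,interpolation=cv2.INTER_CUBIC))
E
```

```text
[0.59772296 0.03939238 0.15010705] [[256.51883157 195.49781485]
 [257.36051597 200.7924293 ]]
```

View pics/s1c.png

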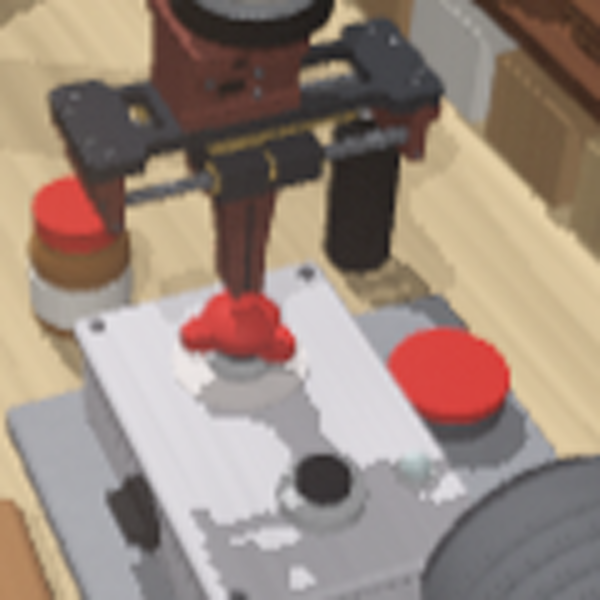

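Closed fingertips are right over the dome at crop (240,290). The reset is at (322,480) and unobstructed.

Call:
drive_tool:
  steps: "0 0 0 0.008 0 0 0; 0 0 0 0.014 0 0 0; 0 0 0 0.017 0 0 0; 0 0 0 0.019 0 0 0; 0 0 0 0.021 0 0 0; 0 0 0 0.022 0 0 0; 0 0 0 0.023 0 0 0; 0 0 0 0.023 0 0 0"

```text
t: 2.9
eef_pos: [0.5984, 0.0396, 0.1283]
tool_rot: [[0.073, 0.997, 0.001], [0.997, -0.073, 0.001], [0.001, 0.001, -1.0]]
wrist_force: [-2.2, -0.5, 5.5]
finger_gap: 0.0004
gripper_force: 2.5
```

Call:
drive_tool:
  steps: "0 0 0 0.001 0 0 0; 0 0 0 0.002 0 0 0; 0 0 0 0.003 0 0 0; 0 0 0 0.003 0 0 0"

```text
t: 3.4
eef_pos: [0.5986, 0.0396, 0.1259]
tool_rot: [[0.073, 0.997, 0.001], [0.997, -0.073, 0.001], [0.001, 0.001, -1.0]]
wrist_force: [-3.8, 0.9, 10.4]
finger_gap: 0.0003
gripper_force: 5.7
```

Call:
drive_tool:
  steps: "0 0 0 -0.015 0 0 0; 0 0 0 -0.035 0 0 0; 0 -0.015 -0.015 -0.035 0 0 0; 0 -0.033 -0.037 -0.035 0 0 0; 0 -0.033 -0.037 -0.035 0 0 0; 0 -0.033 -0.037 -0.035 0 0 0"

```text
t: 4.15
eef_pos: [0.5597, 0.0098, 0.1601]
tool_rot: [[0.073, 0.997, 0.001], [0.997, -0.073, 0.0], [0.001, 0.001, -1.0]]
wrist_force: [0.6, 0.3, 0.7]
finger_gap: 0.0004
gripper_force: 0.0
```

```bash
python3 - <<'E'
from h import *
import pickle
o=monitor.get_obs();p=np.array(o['eef_pos']);R=np.array(o['tool_rot']);print(o['t'],p,o['wrist_force'])
print(R.T@(np.array([.599,.036,.11])-p))
d=grab('side','s2.png');im=cv2.imread('pics/s2.png');a=cv2.imread('pics/side0.png')
a=cv2.cvtColor(pickle.load(open('d0.pkl','rb'))['side']['color'],cv2.COLOR_RGB2BGR)
for f in(a,im):
  c=f[185:225,235:280].astype(int);m=(c[...,2]>130)&(c[...,2]>2*c[...,1]);ys,xs=np.nonzero(m);print(len(xs),xs.mean()+235,ys.mean()+185,ys.min()+185,ys.max()+185)
u,v=209,150
s=lambda f:cv2.resize(f[v:v+90,u:u+90],None,fx=4.4,fy=5,interpolation=cv2.INTER_CUBIC)
cv2.imwrite('pics/s2c.png',np.hstack([s(a),s(im)]))
E
```

```text
4.15 [0.55967622 0.00976667 0.1600803 ] [0.58985927 0.31509719 0.65948606]
[0.02899342 0.03726218 0.05013477]
225 256.88 204.42222222222222 195 211
189 257.9100529100529 206.17460317460316 197 213
```

View pics/s2c.png

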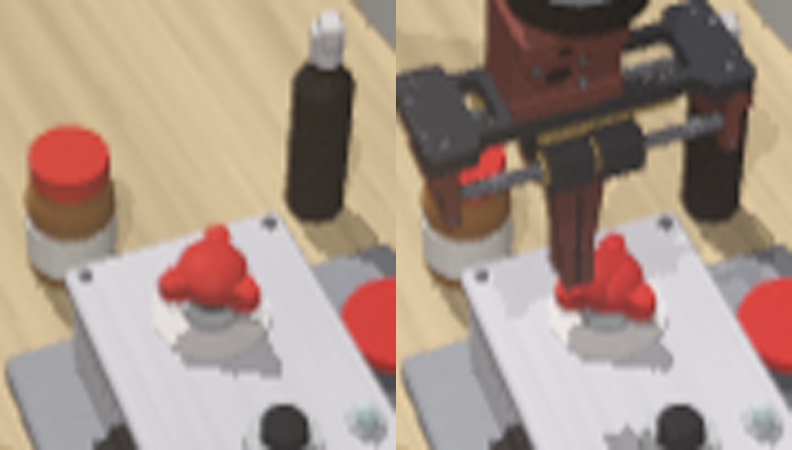

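The cap sits about 2 px lower than before, which matches 5.5 mm: it is latched. The finger is in front of the cap and slightly to its -y side.

Call:
drive_tool:
  steps: "0 0 0 0.025 0 0 0; 0 0 0 0.05 0 0 0; 0 0 0 0.05 0 0 0; 0 0.004 0 0.05 0 0 0; 0 0.008 0 0.05 0 0 0; 0 0.01 0 0.05 0 0 0; 0 0.012 0 0.05 0 0 0; 0 0.012 0 0.05 0 0 0"

```text
t: 5.2
eef_pos: [0.5599, 0.0214, 0.1098]
tool_rot: [[0.073, 0.997, 0.0], [0.997, -0.073, 0.0], [0.0, 0.0, -1.0]]
wrist_force: [0.3, 0.0, -0.4]
finger_gap: 0.0005
gripper_force: 0.0
```

Call:
drive_tool:
  steps: "0 0.0015 0 0 0 0 0; 0 0.003 0 0 0 0 0; 0 0.0045 0 0 0 0 0; 0 0.006 0 0 0 0 0; 0 0.007 0 0 0 0 0; 0 0.007 0 0 0 0 0"

```text
t: 5.95
eef_pos: [0.5599, 0.0283, 0.1095]
tool_rot: [[0.073, 0.997, -0.001], [0.997, -0.073, 0.0], [0.0, -0.001, -1.0]]
wrist_force: [-3.5, -1.8, 1.3]
finger_gap: 0.0004
gripper_force: 1.7
```

Contact is on the lobe's outer round end, so the tips are evidently tapered. I'll back off and move 5 mm inward.

Call:
drive_tool:
  steps: "0 -0.006 0 0 0 0 0; 0 -0.012 0 0 0 0 0; 0 -0.012 0.005 0 0 0 0; 0 -0.009 0.005 0 0 0 0; 0 -0.006 0.005 0 0 0 0; 0 -0.004 0.005 0 0 0 0; 0 -0.002 0.005 0 0 0 0; 0 0 0.005 0 0 0 0; 0 0 0.005 0 0 0 0"

```text
t: 7.08
eef_pos: [0.5649, 0.0277, 0.1095]
tool_rot: [[0.073, 0.997, -0.001], [0.997, -0.073, -0.0], [-0.0, -0.001, -1.0]]
wrist_force: [-1.4, -2.3, 1.4]
finger_gap: 0.0002
gripper_force: 1.4
```

Now the force is mostly tangential. Continue gently.

Call:
drive_tool:
  steps: "0 0.001 0 0 0 0 0; 0 0.002 0 0 0 0 0; 0 0.003 0 0 0 0 0; 0 0.003 0 0 0 0 0"

```text
t: 7.58
eef_pos: [0.5653, 0.031, 0.1097]
tool_rot: [[0.073, 0.997, -0.0], [0.997, -0.073, 0.0], [0.0, -0.0, -1.0]]
wrist_force: [-3.6, -3.7, 2.5]
finger_gap: 0.0006
gripper_force: 2.0
```

Call:
drive_tool:
  steps: "0 0.001 0 0 0 0 0; 0 0.002 0 0 0 0 0; 0 0.003 0 0 0 0 0; 0 0.003 0 0 0 0 0"

```text
t: 8.07
eef_pos: [0.5658, 0.0338, 0.1096]
tool_rot: [[0.073, 0.997, 0.0], [0.997, -0.073, -0.0], [-0.0, 0.0, -1.0]]
wrist_force: [-2.8, -3.8, -0.0]
finger_gap: 0.0005
gripper_force: 2.1
```

```bash
python3 - <<'E'
from h import *
d=grab('side','s3.png');im=cv2.imread('pics/s3.png');b=cv2.imread('pics/s2.png')
for f in(b,im):
  c=f[185:225,235:280].astype(int);m=(c[...,2]>130)&(c[...,2]>2*c[...,1]);ys,xs=np.nonzero(m);print(len(xs),xs.mean()+235,ys.mean()+185,ys.min()+185,ys.max()+185)
u,v=229,175
s=lambda f:cv2.resize(f[v:v+60,u:u+60],None,fx=6.6,fy=7.5,interpolation=cv2.INTER_CUBIC)
cv2.imwrite('pics/s3c.png',np.hstack([s(b),s(im)]))
E
```

```text
189 257.9100529100529 206.17460317460316 197 213
177 258.4180790960452 204.33898305084745 197 213
```

View pics/s3c.png

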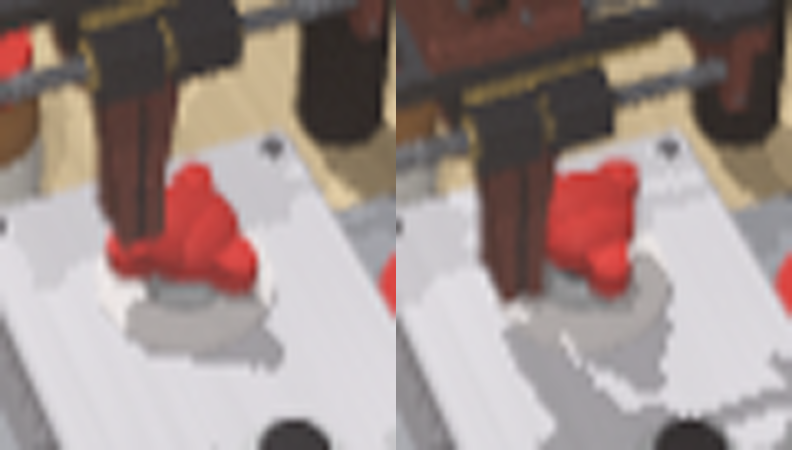

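The cap has turned about 0.5 rad, and more of the collar is now visible under it. Back off, lift and compare with the first image.

Call:
drive_tool:
  steps: "0 -0.006 -0.002 0 0 0 0; 0 -0.014 -0.004 0 0 0 0; 0 -0.022 -0.008 0 0 0 0; 0 -0.026 -0.01 -0.02 0 0 0; 0 -0.04 -0.01 -0.05 0 0 0; 0 -0.07 -0.01 -0.05 0 0 0; 0 -0.085 0.02 -0.05 0 0 0; 0 -0.095 0.03 -0.05 0 0 0; 0 -0.095 0.03 -0.05 0 0 0"

```text
t: 9.25
eef_pos: [0.5885, -0.0638, 0.1593]
tool_rot: [[0.074, 0.997, -0.001], [0.997, -0.074, -0.0], [-0.0, -0.001, -1.0]]
wrist_force: [-0.0, 0.7, 0.0]
finger_gap: 0.0003
gripper_force: 0.0
```

```bash
python3 - <<'E'
from h import *
import pickle
o=monitor.get_obs();p=np.array(o['eef_pos']);R=np.array(o['tool_rot']);print(o['t'],p,o['wrist_force'],R.T@(np.array([.591,-.069,.114])-p))
D=pickle.load(open('d0.pkl','rb'))
for n,(v,u) in(('side',(185,235)),('top',(170,240))):
  b=cv2.cvtColor(D[n]['color'],cv2.COLOR_RGB2BGR)
  d=grab(n,n+'4.png');im=cv2.imread(f'pics/{n}4.png')
  for f in(b,im):
    c=f[v:v+40,u:u+45].astype(int);m=(c[...,2]>130)&(c[...,2]>2*c[...,1]);ys,xs=np.nonzero(m);print(len(xs),xs.mean()+u,ys.mean()+v,ys.min()+v,ys.max()+v)
  if n=='side':
    u,v=229,175
    s=lambda f:cv2.resize(f[v:v+80,u:u+60],None,fx=6.6,fy=7,interpolation=cv2.INTER_CUBIC)
    cv2.imwrite('pics/s4c.png',np.hstack([s(b),s(im)]))
E
```

```text
9.25 [ 0.58851534 -0.06384714  0.15928824] [-0.00236439  0.67765293  0.00568737] [-0.00494398  0.00288791  0.04528761]
225 256.88 204.42222222222222 195 211
110 259.4 204.5090909090909 196 211
178 260.7191011235955 182.91573033707866 177 193
176 260.70454545454544 182.86363636363637 177 193
```

View pics/s4c.png

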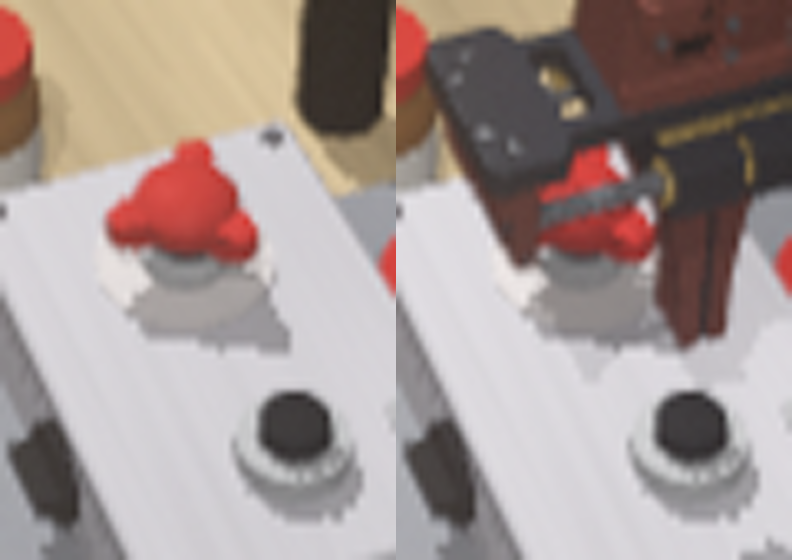

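The stop button is back out: its outline matches the start in both views. Next is the reset.

Call:
drive_tool:
  steps: "0 -0.005 0.003 0.02 0 0 0; 0 -0.005 0.003 0.036 0 0 0; 0 -0.005 0.003 0.042 0 0 0; 0 -0.005 0.003 0.045 0 0 0; 0 -0.005 0.003 0.047 0 0 0; 0 -0.005 0.003 0.049 0 0 0; 0 -0.005 0.003 0.051 0 0 0; 0 -0.005 0.003 0.052 0 0 0; 0 -0.005 0.003 0.052 0 0 0"

```text
t: 10.48
eef_pos: [0.5914, -0.0683, 0.1084]
tool_rot: [[0.073, 0.997, 0.0], [0.997, -0.073, 0.0], [0.001, 0.0, -1.0]]
wrist_force: [-4.2, 1.2, 8.8]
finger_gap: 0.0007
gripper_force: 4.4
```

Call:
drive_tool:
  steps: "0 0 0 0.001 0 0 0; 0 0 0 0.002 0 0 0; 0 0 0 0.002 0 0 0"

```text
t: 10.85
eef_pos: [0.5916, -0.0683, 0.1081]
tool_rot: [[0.073, 0.997, 0.001], [0.997, -0.073, 0.001], [0.001, 0.001, -1.0]]
wrist_force: [-8.6, 1.3, 23.6]
finger_gap: 0.0003
gripper_force: 11.9
```

Hard stop reached. Retreat.

Call:
drive_tool:
  steps: "0 0 0 -0.01 0 0 0; 0 0 0 -0.03 0 0 0; 0 0 0 -0.06 0 0 0; 0 0 0 -0.1 0 0 0; 0 0 0 -0.14 0 0 0; 0 0 -0.05 -0.15 0 0 0; 0 0 -0.1 -0.15 0 0 0; 0 0 -0.1 -0.15 0 0 0"

```text
t: 11.85
eef_pos: [0.4893, -0.0611, 0.256]
tool_rot: [[0.073, 0.997, 0.001], [0.997, -0.073, 0.002], [0.002, 0.0, -1.0]]
wrist_force: [0.7, -0.8, 0.2]
finger_gap: 0.0004
gripper_force: 0.0
```

```bash
python3 - <<'E'
from h import *
import pickle
D=pickle.load(open('d0.pkl','rb'))
o=monitor.get_obs();print(o['t'],o['eef_pos'],o['wrist_force'])
S=[]
for n,(v,u) in(('side',(185,235)),('top',(170,240))):
  b=cv2.cvtColor(D[n]['color'],cv2.COLOR_RGB2BGR)
  d=grab(n,n+'5.png');im=cv2.imread(f'pics/{n}5.png')
  for f in(b,im):
    c=f[v:v+40,u:u+45].astype(int);m=(c[...,2]>130)&(c[...,2]>2*c[...,1]);ys,xs=np.nonzero(m);print(n,len(xs),xs.mean()+u,ys.mean()+v,ys.min()+v,ys.max()+v)
  S.append(cv2.resize(im,(400,300)))
cv2.imwrite('pics/end.png',np.hstack(S))
E
```

```text
11.85 [ 0.48927901 -0.0610943   0.25601502] [ 0.66880046 -0.76249061  0.16583714]
side 225 256.88 204.42222222222222 195 211
side 214 256.8738317757009 204.1728971962617 195 211
top 178 260.7191011235955 182.91573033707866 177 193
top 173 260.63583815028903 182.96531791907515 177 193
```

View pics/end.png

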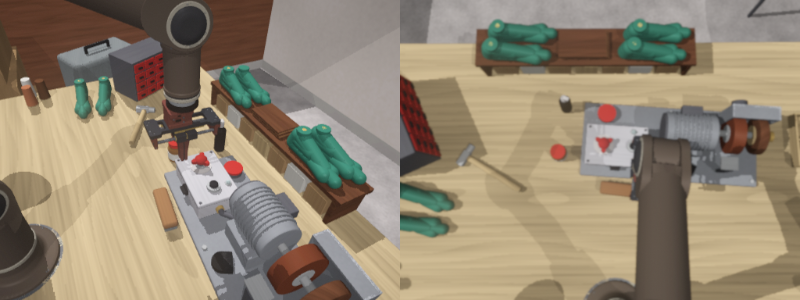

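Both buttons are out, the arm is clear and nothing else has moved.

```bash
python3 -c "
from cell import job_done
print(job_done())"
```

```text
the job is handed in; nothing more can be done
None
```

The stop check is done and handed in at about 12 s of robot time: the stop button was pushed until it latched, then freed by pushing one lobe clockwise with closed fingers; the reset was pressed fully in and came back out, and nothing else on the bench was seen to move.

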